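# Make room in the condiment crate for the tea box

### The job

Pack the low wooden crate so that the round wooden box, the speckled pot and the tall card tea box all stand upright on its floor at once. The two round things are spread out and leave no gap wide enough: slide them along inside the crate without lifting them out, then set the tea box down gently (do not drop it) into the space. Leave the mug, the garlic and the spice jar where they are.

Things in the scene. Friction and masses are not known exactly. Their poses are not given: they have to be found in the camera images.
- crate: Low open wooden crate, 90 (its x) x 247 (its y, the long way) x 42 mm high, fixed to the counter. Inside 78 x 235 mm; floor and walls 6 mm thick. Origin: centre of its underside; z up. It may lie either left or right, turned up to 0.4 rad. The three pieces to pack take 221 of its 235 mm.
- salt_box: Round wooden box, 69 mm diameter, 67 mm high with the small knob on its lid (the body is 56 mm high), about 0.24 kg; stands loose in the crate on one side of the crate's middle. The lid does not move. Origin: centre of its underside; z up.
- sugar_pot: Round speckled ceramic pot, 68 mm diameter at its widest, 77 mm high with its lid knob; stands loose in the crate on the other side of the crate's middle. The lid does not move. Origin: centre of its underside; z up. At the start 41 to 66 mm are clear between pot and round box, measured along the crate; which is on which side varies.
- tea_box: Tall plain card box with a paper label, 58 (its x) x 84 (its y) x 120 mm high, about 0.22 kg, rigid; stands upright on the counter beside the crate. Origin: centre of its underside; z up. It fits in the crate only with its 84 mm side along the crate's long side, either way round; it can be gripped across its 58 mm, above the crate's walls and the round things.
- mug: Bystander: white spotted mug, 82 mm wide, 114 mm over the handle, 91 mm high, behind the work. Origin: centre of its underside.
- garlic: Bystander: garlic bulb, 60 mm wide, 59 mm high, behind the work. Origin: centre of its underside.
- spice_jar: Bystander: glass spice jar with a green lid, 46 mm diameter, 106 mm high, behind the work. Origin: centre of its underside.
Things that resemble listed ones, but are neither listed nor needed, are in the scene too. Leave any turquoise look-alike of the sugar_pot alone. Leave any black look-alike of the tea_box alone.

How it is judged:
By the outcome, as a careful person would: the job done as asked, in the order asked, and still so for the second after the job is handed in, with the robot touching nothing.
It also fails if it takes over 58 s, if anything falls off the work surface, if the arm or the gripper's body presses on something with over 40 N, if the wrist force passes 120 N, or if a joint passes its speed limit or range.

### The arm

A 6-joint arm with a two-finger parallel gripper is mounted at the origin on the work surface; the furniture and walls round the work are solid. World frame = base frame: x ahead of the robot, y to its left, z up, the work surface at z = 0. Lengths are in m, angles in rad, forces in N, time in s.
With the tool pointing down it reaches from about 0.3 to 0.85 m from the base axis. Payload 5.4 kg.
Tool frame: the origin (TCP) lies at the very end of the fingers, on their centre line; the grasp point (between the pads) lies grasp_offset behind it (grasp_offset is the distance from the TCP to the grasp point, in m); z points along the fingers, y is the line along which they close (so a half turn about z gives the same grasp; the last joint's range is limited). The gripper opens to 85 mm and grips with 20 to 120 N. Pads are 22 mm wide; open, the fingers measure 114 mm over their backs; the gripper's body (76 mm by 85 mm) begins 54 mm behind the grasp point. The pads swing forward as they close: fully open they stand 13 mm farther back than shut.
Start: joints at [1.069, 0.158, 1.597, -0, 1.386, -0.21], TCP at [0.165, 0.551, 0.231] pointing down, gripper open.
Joint ranges: [-2.91, 2.91], [-0.94, 2.29], [0.18, 2.7], [-1.29, 4.43], [0.17, 2.64], [-3, 3]. Speed limits (rad/s): [2.57, 2.57, 3.14, 3.14, 3.14, 3.14].

### API

Orientations are given as a 3x3 rotation matrix whose columns are the frame's x, y, z axes.
In Python, from bench import sense, read_camera, hand_in, masks_of, grasp_offset gives the robot as it stands.
- The arm moves only by the tool arm_command, never from a script. Its argument "moves" is a list that holds one entry, the list of rows, each a list of 6 numbers: the shift along the world's x, y, z scaled (see below), then the turn, a rotation vector about the world's x, y, z scaled (see below). In form: [[[tx, ty, tz, ax, ay, az], ...]]. A call has 1 to 10 rows; each row is the pose to reach, as a shift and turn from the pose commanded when the call began, turning the shorter way round; what a row does not reach only later rows make up. The controller multiplies each number of a shift by 0.1 m and each number of a turn by 360 degrees. A row lasts 1/12 s, in which the tool goes at most 41.7 mm and 7.16 degrees, less where a joint would pass 70% of its speed; a pose out of reach is approached as far as the arm can. A call with a number of a shift or a turn outside -1 to 1 is refused whole. A call with a gripper value outside its range is refused whole. "claw" is the closure, from 0 (fully open) to 1 (shut), set as the call begins (left out, the last holds). The fingers move at their own pace and stop on an object; "grip_force" is the grip in N (left out, the last holds). Time passes only in rows, so rows that repeat a pose let the fingers close. It gives the time, the measured TCP pose, the force, the opening and the grip force at its end, in the units of the state.
- sense(): the state, without advancing time (a new reading comes with each control period).
- read_camera(name): name is "scene" or "top" or "wrist"; returns a dict with "img" (400x640x3 uint8, blue, green, red), "fx", "fy", "cx", "cy" (pixels), "position" and "rotation" of the camera in the world. Camera axes: x right, y down, z forward; pixel columns grow to the right and rows downward; lengths in m; the calibration is good to about 2 mm. A picture is of the moment at which its call begins. There is no depth.
- hand_in(): hands the job in; it is judged then, once.
Trained networks look in the newest picture that a camera, given by its name, has taken for a name from the list of things; names that differ only in an ending like _2 or _b are one class to them, and where a whole thing is asked for, a point or a joint stands for the part that bears it (a point fixed in the world has none). Each returns a list of dicts, best first, with "confidence" (0 to 1); they miss things now and then, are a little off and sometimes report something else, mostly with a low value. They report only what shows in the picture. A call takes as long as a camera call. They do not tell look-alikes from the thing itself.
- masks_of(camera, query): "pixels" (400x640 bool, what is visible of it) and "bbox" ([left, top, width, height] in pixels, round what is visible of it).
The state is a dict: "time_s": time; "joint_pos": joint angles; "qd": joint speeds; "effort": joint torques, N m; "eef_pos": TCP position; "tool_rot": TCP orientation; "ft_force": force on the tool from outside, world axes, zero at the start; "ft_torque": the same for the moment, N m; "finger_gap": opening from 0.0 (shut) to 1.0 (fully open); "grip_force": force on a finger pad.
Only numpy, scipy, OpenCV 4.12 (cv2) and the standard library are available. Lean on these libraries where they do the work, as an engineer would, in place of code of your own. Each camera call takes 0.05 s, during which the arm holds its last target. There are 200 camera calls.

## Working session

There is one attempt and no reset: what is moved stays moved. The work goes in short steps, Python scripts to look and compute and a tool call to move; the robot and the scene stay as the last step left them, time stands still between calls to the robot, and variables do not carry over. Pictures are saved under pics/ and viewed, at most 10 in all, crops included, and the job is handed in when it is done.

Besides the shell and the picture viewer there is one more tool, called after "Call:" as name(argument=value, ...), one argument or row to a line, values as JSON. arm_command: Moves the arm, as the interface text tells. Its arguments: {"type":"object","properties":{"moves":{"type":"array"},"claw":{"type":"number"},"grip_force":{"type":"number"}},"required":["moves"]}

```bash
mkdir -p pics
cat > h.py <<'E'
import numpy as np,cv2
from bench import *
def ray(c,u,v):
    R=np.array(c['rotation']);d=R@np.array([(u-c['cx'])/c['fx'],(v-c['cy'])/c['fy'],1.]);return np.array(c['position']),d
def at_z(c,u,v,z):
    p,d=ray(c,u,v);return p+d*(z-p[2])/d[2]
def proj(c,P):
    q=np.array(c['rotation']).T@(np.array(P)-np.array(c['position']));return q[0]/q[2]*c['fx']+c['cx'],q[1]/q[2]*c['fy']+c['cy']
E
python3 - <<'E'
from h import *
s=sense();print({k:np.round(v,3) for k,v in s.items()},grasp_offset)
for n in('top','scene'):
    c=read_camera(n);cv2.imwrite(f'pics/{n}0.png',c['img']);print(n,np.round(c['position'],3),np.round(c['rotation'],3).tolist(),c['fx'],c['cx'],c['cy'])
    for q in('crate','salt_box','sugar_pot','tea_box','mug','garlic','spice_jar'):
        print(q,[(round(m['confidence'],2),m['bbox']) for m in masks_of(n,q)])
E
```

```text
{'time_s': np.float64(0.0), 'joint_pos': array([ 1.069,  0.159,  1.598, -0.   ,  1.386, -0.21 ]), 'qd': array([ 0.002,  0.   , -0.   ,  0.   , -0.   ,  0.001]), 'effort': array([ 1.0000e-03, -3.9600e+01, -3.3143e+01, -0.0000e+00,  8.0000e-03,
       -0.0000e+00]), 'eef_pos': array([0.165, 0.55 , 0.23 ]), 'tool_rot': array([[-0.958,  0.288, -0.001],
       [ 0.288,  0.958, -0.002],
       [ 0.   , -0.002, -1.   ]]), 'ft_force': array([ 0.488,  0.541, -0.038]), 'ft_torque': array([-0.055, -0.034,  0.001]), 'grip_force': np.float64(0.0), 'finger_gap': np.float64(1.001)} 0.0187
top [0.502 0.048 0.897] [[0.024, -0.996, 0.091], [-0.999, -0.027, -0.033], [0.035, -0.09, -0.995]] 377.6309614929982 320.8415559863917 202.26770071097297
crate [(0.61, [328.9, 217.4, 116.3, 75.3])]
salt_box [(0.63, [345.4, 247.3, 30.3, 31.5])]
sugar_pot [(0.78, [396.4, 230.1, 31.8, 25.7]), (0.74, [409.6, 171.3, 32.2, 32.0])]
tea_box [(0.7, [233.7, 232.6, 48.0, 37.2]), (0.59, [162.1, 190.1, 61.8, 47.5])]
mug [(0.95, [298.1, 128.1, 44.3, 43.5])]
garlic [(0.84, [365.8, 147.3, 23.6, 22.0])]
spice_jar [(0.84, [236.1, 129.4, 27.7, 30.9])]
scene [ 0.284 -0.586  0.883] [[0.892, -0.362, 0.272], [-0.452, -0.688, 0.568], [-0.019, -0.629, -0.777]] 443.0048672119174 315.3333708725109 192.94398810577675
crate [(0.73, [252.5, 222.2, 111.1, 98.8])]
salt_box [(0.67, [268.7, 230.6, 32.6, 36.0])]
sugar_pot [(0.94, [307.8, 258.5, 32.2, 38.2]), (0.72, [370.6, 250.8, 32.3, 36.5])]
tea_box [(0.81, [243.0, 97.0, 34.2, 54.9]), (0.56, [231.4, 139.3, 46.7, 60.3])]
mug [(0.79, [337.9, 148.8, 44.3, 45.4])]
garlic [(0.82, [369.5, 214.1, 27.2, 21.0])]
spice_jar [(0.65, [322.4, 116.3, 19.5, 40.1]), (0.55, [371.3, 212.5, 22.7, 20.8])]
```

```bash
ls pics
```

```text
scene0.png
top0.png
```

View pics/top0.png

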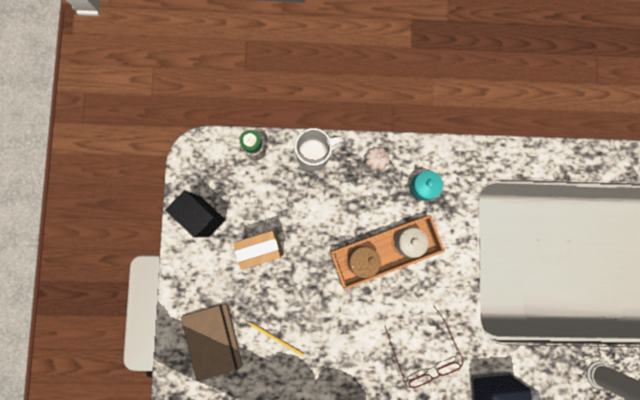

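View pics/scene0.png

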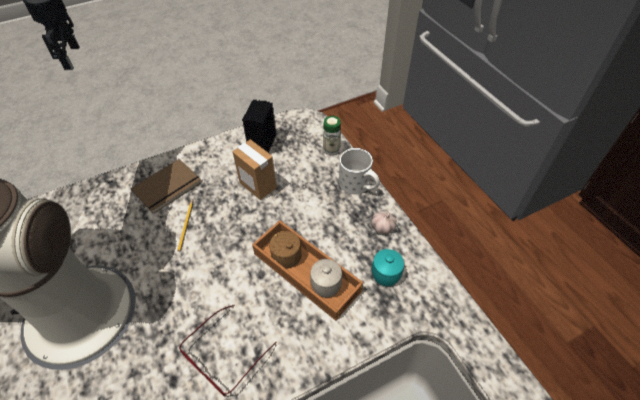

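The top view shows the crate at about (388,252), with the wooden box at (365,261) and the speckled pot at (413,242) inside it. The tan tea box is at (258,250). The turquoise pot (428,185) and black box (195,214) are look-alikes. The scene view agrees, with the salt box at (285,248), the pot at (325,277) and the tea box at (255,170). Next I'll fit models to the masks in both views.

```bash
cat > fit.py <<'E'
from h import *
from scipy.optimize import minimize
S=4
def box(x,y,yaw,cx,cy,dx,dy,z0,z1):
    c,s=np.cos(yaw),np.sin(yaw);P=[]
    for a in(-.5,.5):
        for b in(-.5,.5):
            u,v=cx+a*dx,cy+b*dy
            for z in(z0,z1):P.append([x+c*u-s*v,y+s*u+c*v,z])
    return np.array(P)
def cyl(x,y,prof):
    t=np.linspace(0,2*np.pi,40);return np.vstack([np.c_[x+r*np.cos(t),y+r*np.sin(t),0*t+z] for r,z in prof])
def fill(im,c,P,val):
    q=(P-np.array(c['position']))@np.array(c['rotation']);uv=np.c_[q[:,0]/q[:,2]*c['fx']+c['cx'],q[:,1]/q[:,2]*c['fy']+c['cy']]
    cv2.fillConvexPoly(im,np.round(cv2.convexHull(((uv+.5)*S).astype(np.float32))).astype(np.int32),val)
def blank():return np.zeros((400*S,640*S),np.uint8)
def up(m):return cv2.resize(m.astype(np.uint8)*255,None,fx=S,fy=S,interpolation=cv2.INTER_LINEAR)>127
def iou(a,b):return (a&b).sum()/max((a|b).sum(),1)
def pick(n,q,c,xy,z):
    u,v=proj(c,[*xy,z]);ms=masks_of(n,q)
    return min(ms,key=lambda m:np.hypot(m['bbox'][0]+m['bbox'][2]/2-u,m['bbox'][1]+m['bbox'][3]/2-v))
def tea_render(c,p):
    im=blank();fill(im,c,box(p[0],p[1],p[2],0,0,.058,.084,p[4] if len(p)>4 else 0,p[3]),1);return im>0
def crate_render(c,p,z0=0):
    x,y,yaw,a,b,sh,ph=p;im=blank();R=np.array([np.cos(yaw),np.sin(yaw)]);T=np.array([-R[1],R[0]])
    cam=np.array(c['position'])[:2]-[x,y]
    fill(im,c,box(x,y,yaw,0,0,.09,.247,0,.006),1)
    W=[(R,.045,(.042,0,.006,.247)),(-R,.045,(-.042,0,.006,.247)),(T,.1235,(0,.1205,.09,.006)),(-T,.1235,(0,-.1205,.09,.006))]
    near=lambda w:cam@w[0]>w[1]
    dr=lambda w:fill(im,c,box(x,y,yaw,*w[2],0,.042),1)
    [dr(w) for w in W if not near(w)]
    objs=[]
    sa=np.array([x,y])+T*a+R*sh;pa=np.array([x,y])+T*b+R*ph
    for val,q,prof in sorted([(2,sa,[(.0345,.006),(.0345,.062),(.006,.073)]),(3,pa,[(.028,.006),(.034,.03),(.034,.05),(.028,.066),(.008,.083)])],key=lambda o:-np.hypot(*(o[1]-np.array(c['position'])[:2]))):
        fill(im,c,cyl(*q,prof),val)
    [dr(w) for w in W if near(w)]
    return im
def nm(f,x0,st):
    for k in(1,.3):
        sim=np.vstack([x0]+[np.array(x0)+np.eye(len(x0))[i]*st[i]*k for i in range(len(x0))])
        r=minimize(f,x0,method='Nelder-Mead',options=dict(initial_simplex=sim,maxiter=350,xatol=1e-4,fatol=1e-5));x0=r.x
    return r
E
cat > run1.py <<'E'
from fit import *
C={n:read_camera(n) for n in('top','scene')}
print('salt',at_z(C['top'],363,261,.065),'pot',at_z(C['top'],413,242,.07),'tea',at_z(C['top'],258,248,.12))
s0=at_z(C['top'],363,261,.065)[:2];p0=at_z(C['top'],413,242,.07)[:2];t0=at_z(C['top'],258,248,.12)[:2];c0=at_z(C['top'],387,253,.03)[:2]
M={}
for n,c in C.items():
    M[n]={q:up(pick(n,q,c,xy,.04)['pixels']) for q,xy in(('crate',c0),('salt_box',s0),('sugar_pot',p0),('tea_box',t0))}
def ft(p):return -sum(iou(tea_render(C[n],p),M[n]['tea_box']) for n in C)
best=min((nm(ft,[*t0,y,.12],[.01,.01,.1,.01]) for y in(.2,-.2,1.3,1.8)),key=lambda r:r.fun)
print('tea x y yaw h',best.x.round(4),best.fun)
d=p0-s0
yaw=np.arctan2(d[1],d[0])+np.pi/2   # T=-> from pot to salt? y axis dir = (-sin,cos)
T=np.array([-np.sin(yaw),np.cos(yaw)]);R=np.array([np.cos(yaw),np.sin(yaw)])
def sc(p):
    t=0
    for n in C:
        im=crate_render(C[n],p)
        un=M[n]['crate']|M[n]['salt_box']|M[n]['sugar_pot']
        un=cv2.morphologyEx(un.astype(np.uint8),cv2.MORPH_CLOSE,np.ones((13,13)))>0
        t+=2*iou(im>0,un)+iou(im==2,M[n]['salt_box'])+iou(im==3,M[n]['sugar_pot'])
    return -t
r=nm(sc,[*c0,yaw,(s0-c0)@T,(p0-c0)@T,(s0-c0)@R,(p0-c0)@R],[.006,.006,.05,.006,.006,.004,.004])
p=r.x;print('crate',p.round(4),r.fun)
T=np.array([-np.sin(p[2]),np.cos(p[2])]);R=np.array([np.cos(p[2]),np.sin(p[2])])
print('T',T,'R',R,'salt',p[:2]+T*p[3]+R*p[5],'pot',p[:2]+T*p[4]+R*p[6],'gap',abs(p[3]-p[4])-.0685)
# heights by triangulation of the knobs/lid centres
o=[]
for n in C:
    v=C[n]['img'].copy();v=cv2.resize(v,None,fx=S,fy=S)
    e=cv2.morphologyEx(crate_render(C[n],p),cv2.MORPH_GRADIENT,np.ones((3,3)))>0
    e|=cv2.morphologyEx(tea_render(C[n],best.x).astype(np.uint8),cv2.MORPH_GRADIENT,np.ones((3,3)))>0
    v[e]=(0,255,0);b=(220,210,240,100) if n=='top' else (220,130,160,200)
    o.append(v[b[1]*S:(b[1]+b[3])*S,b[0]*S:(b[0]+b[2])*S])
o[0]=cv2.resize(o[0],None,fx=.72,fy=.72);o[1]=cv2.resize(o[1],None,fx=.36,fy=.36)
w=max(i.shape[1] for i in o);cv2.imwrite('pics/fit1.png',np.vstack([cv2.copyMakeBorder(i,0,0,0,w-i.shape[1],0) for i in o]))
E
python3 run1.py
```

```text
salt [ 0.4512661  -0.07510642  0.065     ] pot [ 0.49537702 -0.18423255  0.07      ] tea [0.47606339 0.14790389 0.12      ]
tea x y yaw h [0.4719 0.153  0.3134 0.1199] -1.9288043207922647
crate [ 0.4717 -0.1332  0.3734  0.0583 -0.056  -0.0014  0.0032] -6.13438641570749
T [-0.36476523  0.93109952] R [0.93109952 0.36476523] salt [ 0.4491362  -0.07940231] pot [ 0.49511773 -0.18417446] gap 0.04582576350119695
```

View pics/fit1.png

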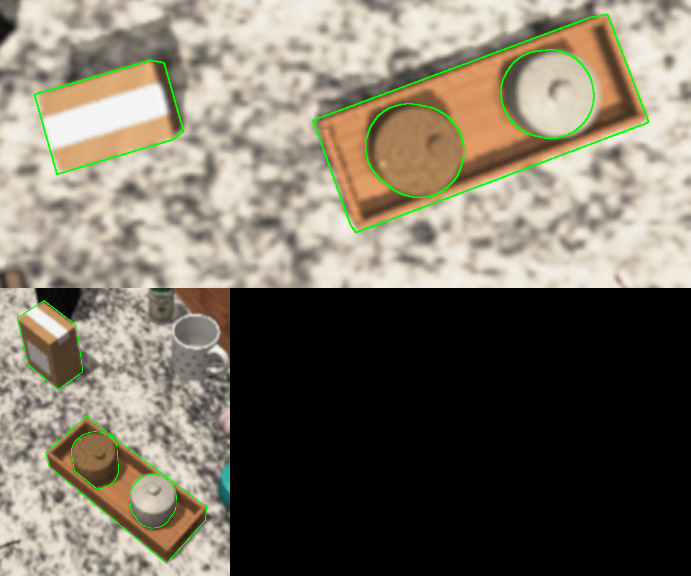

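The fit is good: the tea box height measures 0.120 and the outlines sit on their edges. The gap is about 46 mm, centred on the crate's middle. I'll go there with the fingers shut and push the round things apart.

Call:
arm_command(
  moves=[
    [[0.45,-1,0,0,0,-0.048],[0.45,-1,0,0,0,-0.048],[0.45,-1,0,0,0,-0.048]],
  ],
  claw=1,
  grip_force=30,
)

```text
time_s: 1.55
eef_pos: [0.211, 0.4484, 0.2308]
tool_rot: [[-0.826, 0.564, 0.0], [0.564, 0.826, -0.002], [-0.001, -0.001, -1.0]]
ft_force: [1.2, -0.8, -0.2]
finger_gap: 0.607
grip_force: 0.0
```

Call:
arm_command(
  moves=[
    [[0.45,-1,0,0,0,-0.048],[0.45,-1,0,0,0,-0.048],[0.45,-1,0,0,0,-0.048]],
  ],
)

```text
time_s: 1.8
eef_pos: [0.2561, 0.3481, 0.2312]
tool_rot: [[-0.62, 0.784, 0.001], [0.784, 0.62, -0.001], [-0.001, -0.0, -1.0]]
ft_force: [0.3, 0.5, -0.0]
finger_gap: 0.145
grip_force: 0.0
```

Call:
arm_command(
  moves=[
    [[0.45,-1,0,0,0,-0.048],[0.45,-1,0,0,0,-0.048],[0.45,-1,0,0,0,-0.048]],
  ],
)

```text
time_s: 2.05
eef_pos: [0.3012, 0.2481, 0.2315]
tool_rot: [[-0.359, 0.933, 0.001], [0.933, 0.359, -0.001], [-0.001, 0.001, -1.0]]
ft_force: [0.0, 0.5, -0.2]
finger_gap: 0.001
grip_force: 0.0
```

Call:
arm_command(
  moves=[
    [[0.45,-1,0,0,0,0],[0.45,-1,0,0,0,0],[0.45,-1,0,0,0,0]],
  ],
)

```text
time_s: 2.3
eef_pos: [0.3464, 0.1479, 0.2317]
tool_rot: [[-0.364, 0.931, 0.002], [0.931, 0.364, -0.001], [-0.001, 0.001, -1.0]]
ft_force: [0.4, 0.6, 0.0]
finger_gap: 0.003
grip_force: 0.0
```

Call:
arm_command(
  moves=[
    [[0.45,-1,0,0,0,0],[0.45,-1,0,0,0,0],[0.45,-1,0,0,0,0]],
  ],
)

```text
time_s: 2.55
eef_pos: [0.3914, 0.0475, 0.2317]
tool_rot: [[-0.363, 0.932, 0.002], [0.932, 0.363, -0.001], [-0.002, 0.001, -1.0]]
ft_force: [0.1, 0.0, -0.3]
finger_gap: -0.001
grip_force: 0.0
```

Call:
arm_command(
  moves=[
    [[0.45,-1,0,0,0,0],[0.45,-1,0,0,0,0],[0.45,-1,0,0,0,0]],
  ],
)

```text
time_s: 2.8
eef_pos: [0.4364, -0.0527, 0.2316]
tool_rot: [[-0.363, 0.932, 0.001], [0.932, 0.363, -0.001], [-0.002, 0.001, -1.0]]
ft_force: [0.9, 0.5, -0.7]
finger_gap: -0.001
grip_force: 0.0
```

Call:
arm_command(
  moves=[
    [[0.36,-0.82,0,0,0,0],[0.36,-0.82,0,0,0,0],[0.36,-0.82,0,0,0,0],[0.36,-0.82,0,0,0,0]],
  ],
)

```text
time_s: 3.13
eef_pos: [0.4719, -0.1335, 0.2311]
tool_rot: [[-0.362, 0.932, -0.0], [0.932, 0.362, -0.0], [0.0, -0.0, -1.0]]
ft_force: [0.6, -0.0, -0.8]
finger_gap: 0.002
grip_force: 0.0
```

Run:
```python
from fit import *
c=read_camera('wrist');v=cv2.resize(c['img'],None,fx=S,fy=S)
p=[.4717,-.1332,.3734,.0583,-.056,-.0014,.0032]
e=cv2.morphologyEx(crate_render(c,p),cv2.MORPH_GRADIENT,np.ones((5,5)))>0
v[e]=(0,255,0);u=proj(c,[.4719,-.1335,.03]);print(u,c['position'],c['fx'])
cv2.circle(v,(int(u[0]*S),int(u[1]*S)),10,(0,0,255),-1)
cv2.imwrite('pics/w1.png',cv2.resize(v,(640,400),interpolation=cv2.INTER_AREA))
```

```text
(np.float64(321.0148449184991), np.float64(170.1983113480905)) [ 0.44638822 -0.0662127   0.37395372] 345.9920838682549
```

View pics/w1.png

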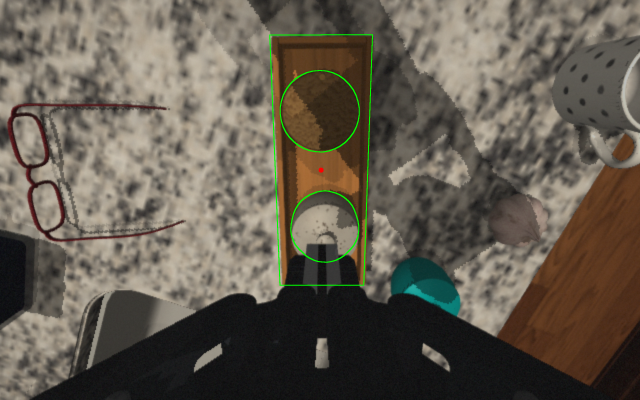

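The wrist view agrees with the fit: the salt box is at (320,110), the pot at (325,227), and the gap centre at (321,170) is free. Descending.

Call:
arm_command(
  moves=[
    [[0,0,-0.35,0,0,0],[0,0,-0.7,0,0,0],[0,0,-1,0,0,0]],
  ],
)

```text
time_s: 3.43
eef_pos: [0.4708, -0.1295, 0.1301]
tool_rot: [[-0.367, 0.93, 0.0], [0.93, 0.367, 0.0], [0.0, 0.0, -1.0]]
ft_force: [0.0, 0.6, -0.6]
finger_gap: 0.003
grip_force: 0.0
```

Call:
arm_command(
  moves=[
    [[0,0,-0.2,0,0,0],[0,0,-0.4,0,0,0],[0,0,-0.6,0,0,0],[0,0,-0.8,0,0,0],[0,0,-1.0,0,0,0],[0,0,-1.0,0,0,0]],
  ],
)

```text
time_s: 3.93
eef_pos: [0.4681, -0.1281, 0.028]
tool_rot: [[-0.367, 0.93, -0.007], [0.93, 0.367, 0.004], [0.006, -0.005, -1.0]]
ft_force: [0.1, 0.8, 0.4]
finger_gap: 0.0
grip_force: 0.0
```

Call:
arm_command(
  moves=[
    [[-0.015,0.037,0,0,0,0],[-0.029,0.074,0,0,0,0],[-0.044,0.112,0,0,0,0],[-0.058,0.149,0,0,0,0],[-0.073,0.186,0,0,0,0],[-0.084,0.214,0,0,0,0],[-0.095,0.242,0,0,0,0],[-0.102,0.261,0,0,0,0],[-0.102,0.261,0,0,0,0]],
  ],
)

```text
time_s: 4.68
eef_pos: [0.4614, -0.1051, 0.0316]
tool_rot: [[-0.366, 0.931, 0.001], [0.931, 0.366, -0.0], [-0.001, 0.001, -1.0]]
ft_force: [1.8, -1.8, 1.5]
finger_gap: -0.002
grip_force: 1.3
```

Call:
arm_command(
  moves=[
    [[-0.007,0.019,0,0,0,0],[-0.015,0.037,0,0,0,0],[-0.022,0.055,0,0,0,0],[-0.022,0.055,0,0,0,0]],
  ],
)

```text
time_s: 5.02
eef_pos: [0.4587, -0.0993, 0.0311]
tool_rot: [[-0.366, 0.931, -0.0], [0.931, 0.366, 0.0], [0.001, -0.0, -1.0]]
ft_force: [1.8, -1.8, 2.5]
finger_gap: 0.003
grip_force: 1.2
```

Call:
arm_command(
  moves=[
    [[-0.004,0.009,0,0,0,0],[-0.007,0.019,0,0,0,0],[-0.007,0.019,0,0,0,0]],
  ],
)

```text
time_s: 5.27
eef_pos: [0.4587, -0.0984, 0.0314]
tool_rot: [[-0.366, 0.931, 0.001], [0.931, 0.366, -0.001], [-0.002, 0.0, -1.0]]
ft_force: [1.0, -6.1, 1.2]
finger_gap: -0.0
grip_force: 2.9
```

Call:
arm_command(
  moves=[
    [[0.055,-0.14,0,0,0,0],[0.11,-0.28,0,0,0,0],[0.164,-0.419,0,0,0,0],[0.179,-0.456,0,0,0,0],[0.194,-0.494,0,0,0,0],[0.208,-0.531,0,0,0,0],[0.223,-0.568,0,0,0,0],[0.238,-0.605,0,0,0,0],[0.252,-0.642,0,0,0,0],[0.252,-0.642,0,0,0,0]],
  ],
)

```text
time_s: 6.1
eef_pos: [0.4838, -0.1627, 0.0312]
tool_rot: [[-0.365, 0.931, 0.0], [0.931, 0.365, -0.001], [-0.001, 0.0, -1.0]]
ft_force: [-0.5, 1.0, 0.4]
finger_gap: -0.005
grip_force: 0.5
```

Call:
arm_command(
  moves=[
    [[0.007,-0.019,0,0,0,0],[0.013,-0.033,0,0,0,0],[0.015,-0.037,0,0,0,0],[0.015,-0.037,0,0,0,0]],
  ],
)

```text
time_s: 6.43
eef_pos: [0.4851, -0.1659, 0.0312]
tool_rot: [[-0.366, 0.931, 0.0], [0.931, 0.366, -0.0], [-0.0, -0.0, -1.0]]
ft_force: [-0.9, 1.1, -0.3]
finger_gap: 0.001
grip_force: 0.6
```

Call:
arm_command(
  moves=[
    [[0.005,-0.014,0,0,0,0],[0.009,-0.023,0,0,0,0],[0.009,-0.023,0,0,0,0]],
  ],
)

```text
time_s: 6.68
eef_pos: [0.4861, -0.1682, 0.0313]
tool_rot: [[-0.366, 0.931, 0.0], [0.931, 0.366, -0.0], [-0.0, 0.0, -1.0]]
ft_force: [-0.6, 1.5, -0.2]
finger_gap: -0.006
grip_force: 0.7
```

Call:
arm_command(
  moves=[
    [[0.003,-0.009,0,0,0,0],[0.007,-0.019,0,0,0,0],[0.007,-0.019,0,0,0,0]],
  ],
)

```text
time_s: 6.93
eef_pos: [0.4867, -0.1702, 0.0313]
tool_rot: [[-0.366, 0.931, 0.0], [0.931, 0.366, -0.0], [-0.0, 0.0, -1.0]]
ft_force: [-0.5, 1.5, 0.1]
finger_gap: 0.002
grip_force: 0.7
```

Call:
arm_command(
  moves=[
    [[0.003,-0.009,0,0,0,0],[0.007,-0.019,0,0,0,0],[0.007,-0.019,0,0,0,0]],
  ],
)

```text
time_s: 7.18
eef_pos: [0.4868, -0.1709, 0.0311]
tool_rot: [[-0.365, 0.931, -0.001], [0.931, 0.365, 0.002], [0.003, -0.001, -1.0]]
ft_force: [-2.0, 5.6, 2.6]
finger_gap: -0.002
grip_force: 2.9
```

Call:
arm_command(
  moves=[
    [[-0.05,0.15,0,0,0,0],[-0.12,0.36,0,0,0,0],[-0.12,0.36,0.4,0,0,0],[-0.12,0.36,0.7,0,0,0],[-0.12,0.36,1,0,0,0]],
  ],
)

```text
time_s: 7.6
eef_pos: [0.4756, -0.136, 0.133]
tool_rot: [[-0.366, 0.931, 0.001], [0.931, 0.366, -0.001], [-0.002, 0.001, -1.0]]
ft_force: [0.8, -0.5, -0.0]
finger_gap: 0.006
grip_force: 0.0
```

Call:
arm_command(
  moves=[
    [[0,0,0.4,0,0,0],[0,0,0.8,0,0,0],[0,0,1,0,0,0],[0,0,1,0,0,0]],
  ],
)

```text
time_s: 7.93
eef_pos: [0.4788, -0.1381, 0.2383]
tool_rot: [[-0.365, 0.931, 0.012], [0.931, 0.366, -0.007], [-0.011, 0.008, -1.0]]
ft_force: [0.6, -0.6, 0.6]
finger_gap: -0.001
grip_force: 0.0
```

Call:
arm_command(
  moves=[
    [[0,1,0,0,0,-0.0095],[0,1,0,0,0,-0.0095],[0,1,0,0,0,-0.0095]],
  ],
  claw=0,
)

```text
time_s: 8.18
eef_pos: [0.475, -0.0328, 0.2308]
tool_rot: [[-0.31, 0.951, 0.0], [0.951, 0.31, 0.001], [0.001, 0.001, -1.0]]
ft_force: [0.6, 0.6, 0.2]
finger_gap: 0.418
grip_force: 0.0
```

Call:
arm_command(
  moves=[
    [[0,1,0,0,0,0],[0,1,0,0,0,0],[0,1,0,0,0,0],[0,1,0,0,0,0]],
  ],
)

```text
time_s: 8.52
eef_pos: [0.4749, 0.0672, 0.2306]
tool_rot: [[-0.314, 0.95, -0.0], [0.95, 0.314, 0.001], [0.001, 0.0, -1.0]]
ft_force: [0.4, -0.4, 0.6]
finger_gap: 0.975
grip_force: 0.0
```

```bash
cat > run2.py <<'E'
from fit import *
s=sense();print(s['eef_pos'].round(4) if hasattr(s['eef_pos'],'round') else s['eef_pos'],s['finger_gap'])
C={n:read_camera(n) for n in('top','scene','wrist')}
M={};t0=[.472,.153]
for n in C:
    try:
        m=pick(n,'tea_box',C[n],t0,.06);print(n,round(m['confidence'],2),m['bbox']);M[n]=up(m['pixels'])
    except Exception as e:print(n,e)
W=('top','scene')
for ns in(('scene','wrist'),):
    if not all(n in M for n in ns):continue
    r=nm(lambda p:-sum(iou(tea_render(C[n],p),M[n]) for n in ns),[*t0,.31,.12],[.006,.006,.05,.006]);print(ns,r.x.round(4),r.fun)
c=C['wrist'];v=cv2.resize(c['img'],None,fx=S,fy=S)
for p,col in(([.4719,.153,.3134,.12],(0,255,0)),(r.x,(0,0,255))):
    e=cv2.morphologyEx(tea_render(c,p).astype(np.uint8),cv2.MORPH_GRADIENT,np.ones((5,5)))>0
    v[e]=col
cv2.imwrite('pics/w2.png',cv2.resize(v,(640,400),interpolation=cv2.INTER_AREA))
E
python3 run2.py
```

```text
[0.4749 0.0672 0.2306] 0.9754399323185541
top 0.84 [166.3, 191.1, 57.0, 44.9]
scene 0.89 [231.9, 141.2, 45.3, 59.1]
wrist 0.59 [315.6, 9.6, 88.5, 128.5]
('scene', 'wrist') [0.4728 0.1529 0.3133 0.1175] -1.9242383681432806
```

View pics/w2.png

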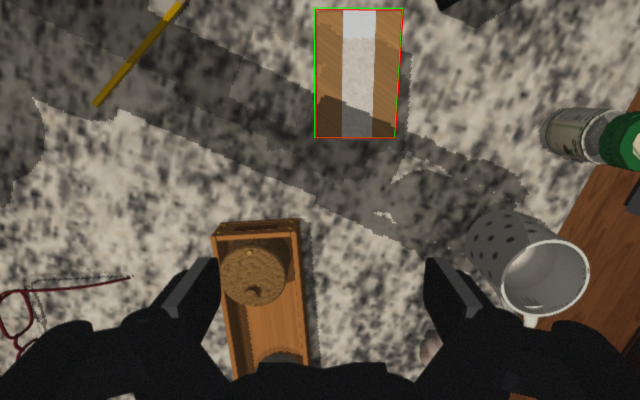

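Both fits agree: the tea box is at (0.4725, 0.153), yaw 0.313, in the wrist view at (360,73), and its way is clear. The salt box stands at the crate's end at (252,275).

Call:
arm_command(
  moves=[
    [[-0.02,0.43,0,0,0,0],[-0.02,0.86,0,0,0,0],[-0.02,0.86,0,0,0,0],[-0.02,0.86,0,0,0,0],[-0.02,0.86,-0.3,0,0,0],[-0.02,0.86,-0.6,0,0,0],[-0.02,0.86,-0.6,0,0,0]],
  ],
  claw=0,
)

```text
time_s: 9.4
eef_pos: [0.4696, 0.1482, 0.1656]
tool_rot: [[-0.307, 0.952, -0.011], [0.952, 0.307, -0.001], [0.002, -0.011, -1.0]]
ft_force: [-1.9, 0.6, -1.4]
finger_gap: 1.001
grip_force: 0.0
```

Call:
arm_command(
  moves=[
    [[0,0,-0.25,0,0,0],[0,0,-0.5,0,0,0],[0,0,-0.75,0,0,0],[0,0,-1,0,0,0],[0,0,-1,0,0,0]],
  ],
)

```text
time_s: 9.82
eef_pos: [0.4703, 0.1486, 0.0678]
tool_rot: [[-0.308, 0.951, -0.008], [0.952, 0.308, -0.001], [0.002, -0.008, -1.0]]
ft_force: [-1.2, -0.1, -1.4]
finger_gap: 1.002
grip_force: 0.0
```

Call:
arm_command(
  moves=[
    [[0,0,0,0,0,0],[0,0,0,0,0,0],[0,0,0,0,0,0],[0,0,0,0,0,0],[0,0,0,0,0,0],[0,0,0,0,0,0]],
  ],
  claw=1,
  grip_force=35,
)

```text
time_s: 10.32
eef_pos: [0.4751, 0.1498, 0.0738]
tool_rot: [[-0.31, 0.951, 0.004], [0.951, 0.31, -0.001], [-0.002, 0.003, -1.0]]
ft_force: [-2.6, -2.7, 7.4]
finger_gap: 0.674
grip_force: 38.3
```

Call:
arm_command(
  moves=[
    [[0,0,0.1,0,0,0],[0,0,0.3,0,0,0],[0,0,0.6,0,0,0],[0,0,0.9,0,0,0],[0,0,1,0,0,0]],
  ],
)

```text
time_s: 10.73
eef_pos: [0.4761, 0.1506, 0.177]
tool_rot: [[-0.31, 0.951, 0.009], [0.951, 0.31, 0.001], [-0.002, 0.009, -1.0]]
ft_force: [0.7, -0.2, -1.8]
finger_gap: 0.674
grip_force: 38.4
```

Call:
arm_command(
  moves=[
    [[0,-0.3,0.25,0,0,0.0095],[0,-0.65,0.25,0,0,0.0095],[0,-1,0.25,0,0,0.0095],[0,-1,0.25,0,0,0.0095]],
  ],
)

```text
time_s: 11.07
eef_pos: [0.4737, 0.0454, 0.1967]
tool_rot: [[-0.361, 0.932, 0.001], [0.932, 0.361, -0.003], [-0.003, 0.0, -1.0]]
ft_force: [-0.5, 0.4, -1.7]
finger_gap: 0.675
grip_force: 38.3
```

Call:
arm_command(
  moves=[
    [[0,-0.33,0,0,0,0],[0,-0.67,0,0,0,0],[0,-1,0,0,0,0],[0,-1,0,0,0,0]],
  ],
)

```text
time_s: 11.4
eef_pos: [0.4733, -0.0543, 0.1962]
tool_rot: [[-0.361, 0.933, 0.0], [0.933, 0.361, -0.003], [-0.003, -0.001, -1.0]]
ft_force: [-0.1, 0.1, -2.3]
finger_gap: 0.672
grip_force: 38.0
```

Call:
arm_command(
  moves=[
    [[0,-0.3,0,0,0,0],[0,-0.6,0,0,0,0],[0,-0.86,0,0,0,0],[0,-0.86,0,0,0,0],[0,-0.86,0,0,0,0],[0,-0.86,0,0,0,0]],
  ],
)

```text
time_s: 11.9
eef_pos: [0.4731, -0.1348, 0.1958]
tool_rot: [[-0.366, 0.931, -0.001], [0.931, 0.366, 0.001], [0.001, -0.0, -1.0]]
ft_force: [-0.2, 0.5, -2.0]
finger_gap: 0.677
grip_force: 38.1
```

```bash
cat > run3.py <<'E'
from fit import *
import sys
s=sense();e=np.array(s['eef_pos']);Rt=np.array(s['tool_rot']);print(e.round(4),s['time_s'],s['finger_gap'],np.round(s['ft_force'],1))
C={n:read_camera(n) for n in('top','scene')}
M={}
zb=float(sys.argv[1])
for n in C:
    m=pick(n,'tea_box',C[n],e[:2],zb+.06);print(n,round(m['confidence'],2),m['bbox']);M[n]=up(m['pixels'])
y0=np.arctan2(Rt[1,1],Rt[0,1])
T=np.array([-.365,.931]);R=np.array([.931,.365])
for n in(['top','scene'],['scene']):
    f=lambda p:-sum(iou(tea_render(C[k],[p[0],p[1],p[2],zb+.12,zb]),M[k]) for k in n)
    r=nm(f,[*e[:2],y0],[.006,.006,.05]);print(n,r.x.round(4),r.fun,'rel tool T,R',((r.x[:2]-e[:2])@T).round(4),((r.x[:2]-e[:2])@R).round(4))
o=[cv2.resize(C[n]['img'],None,fx=3,fy=3,interpolation=cv2.INTER_CUBIC) for n in C]
cv2.imwrite('pics/%s.png'%sys.argv[2],np.hstack([o[0][560:960,930:1330],o[1][450:1050,690:1090][:400]]))
E
python3 run3.py 0.124 c1
```

```text
[ 0.4731 -0.1348  0.1958] 11.9 0.6769952980730012 [-0.2  0.5 -2. ]
top 0.56 [163.1, 190.8, 60.6, 47.8]
scene 0.81 [275.2, 199.2, 52.7, 64.9]
['top', 'scene'] [ 0.4694 -0.1313  0.3542] -0.6443939202559892 rel tool T,R 0.0046 -0.0022
['scene'] [ 0.4694 -0.1313  0.3542] -0.6443939202559892 rel tool T,R 0.0046 -0.0022
```

View pics/c1.png

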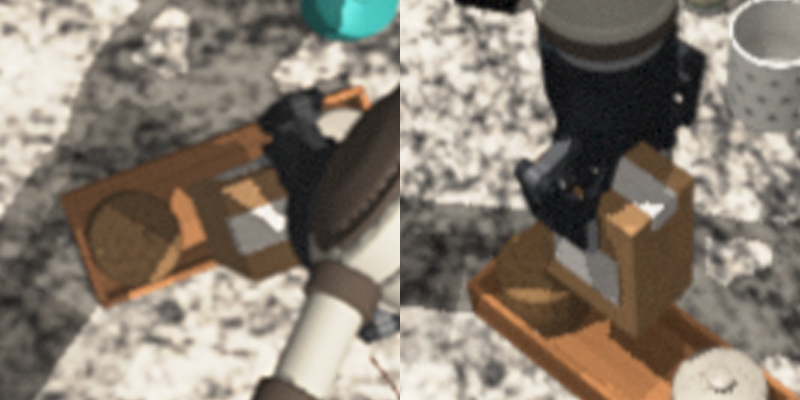

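The tea box hangs upright over the gap, about 4 mm along the crate from the tool's centre line. Both round pieces stand at their ends. I'll correct the offset and lower.

Call:
arm_command(
  moves=[
    [[0.01,-0.037,0,0,0,0],[0.01,-0.037,0,0,0,0],[0.01,-0.037,-0.2,0,0,0],[0.01,-0.037,-0.3,0,0,0],[0.01,-0.037,-0.3,0,0,0],[0.01,-0.037,-0.3,0,0,0]],
  ],
)

```text
time_s: 12.6
eef_pos: [0.4737, -0.1391, 0.1656]
tool_rot: [[-0.366, 0.931, -0.002], [0.931, 0.366, 0.001], [0.002, -0.001, -1.0]]
ft_force: [-0.0, 0.3, -1.9]
finger_gap: 0.675
grip_force: 38.1
```

Call:
arm_command(
  moves=[
    [[0,0,-0.1,0,0,0],[0,0,-0.2,0,0,0],[0,0,-0.25,0,0,0],[0,0,-0.25,0,0,0],[0,0,-0.25,0,0,0]],
  ],
)

```text
time_s: 13.02
eef_pos: [0.474, -0.1394, 0.1408]
tool_rot: [[-0.366, 0.931, -0.001], [0.931, 0.366, 0.001], [0.001, -0.001, -1.0]]
ft_force: [0.5, -0.6, -2.1]
finger_gap: 0.673
grip_force: 38.2
```

Run:
```python
from h import *
o=[]
for n,(y,x) in(('scene',(170,215)),('wrist',(30,190))):
    c=read_camera(n);o.append(cv2.resize(c['img'][y:y+160,x:x+160] if n=='scene' else c['img'][0:300,170:470],(400,400),interpolation=cv2.INTER_CUBIC))
cv2.imwrite('pics/c2.png',np.hstack(o))
```

```text
(no output)
```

View pics/c2.png

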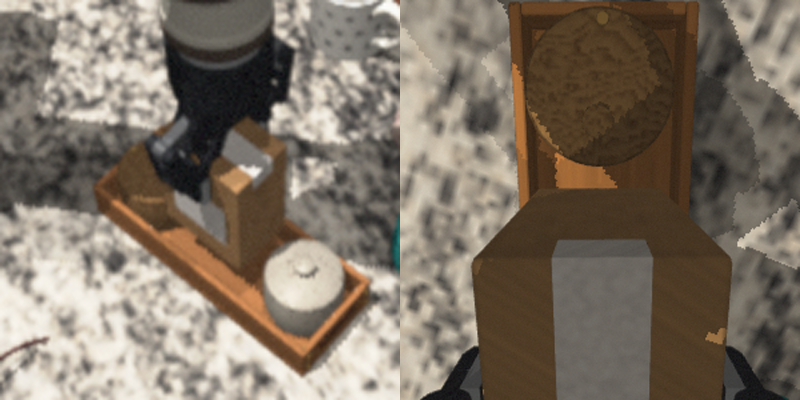

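The crop shows the salt box at its end and a gap to the tea box. I'll check that gap against the calibration.

Run:
```python
from h import *
c=read_camera('wrist');print(np.round(c['position'],4),np.round(c['rotation'],3).tolist())
k=.75
uv=lambda x,y:(170+(x-400)*k,y*k)
T=np.array([-.365,.931]);R=np.array([.931,.365]);o=np.array([.4725,-.1347])
for nm_,x,y,z in(('bot L',538,190,.067),('bot R',690,190,.067),('top L',474,260,.187),('top R',731,260,.187),('salt near',600,165,.062),('salt far',600,8,.062),('saltL',527,90,.062),('saltR',674,90,.062),('wall inL',526,120,.042),('wall inR',680,120,.042)):
    P=at_z(c,*uv(x,y),z)[:2]-o;print(nm_,'T %.4f R %.4f'%(P@T,P@R))
```

```text
[ 0.4488 -0.0724  0.2844] [[0.931, 0.351, 0.105], [0.366, -0.892, -0.265], [0.0, 0.285, -0.959]]
bot L T 0.0386 R -0.0293
bot R T 0.0387 R 0.0420
top L T 0.0388 R -0.0274
top R T 0.0388 R 0.0290
salt near T 0.0498 R -0.0002
salt far T 0.1162 R -0.0002
saltL T 0.0830 R -0.0332
saltR T 0.0830 R 0.0332
wall inL T 0.0703 R -0.0374
wall inR T 0.0704 R 0.0398
```

Call:
arm_command(
  moves=[
    [[-0.012,0.031,0,0,0,0],[-0.012,0.031,0,0,0,0],[-0.012,0.031,-0.1,0,0,0],[-0.012,0.031,-0.2,0,0,0],[-0.012,0.031,-0.3,0,0,0],[-0.012,0.031,-0.4,0,0,0],[-0.012,0.031,-0.48,0,0,0],[-0.012,0.031,-0.53,0,0,0],[-0.012,0.031,-0.55,0,0,0],[-0.012,0.031,-0.55,0,0,0]],
  ],
)

```text
time_s: 14.0
eef_pos: [0.4728, -0.1363, 0.0856]
tool_rot: [[-0.366, 0.931, -0.001], [0.931, 0.366, 0.001], [0.001, -0.001, -1.0]]
ft_force: [-0.0, 0.5, -2.3]
finger_gap: 0.676
grip_force: 38.2
```

Call:
arm_command(
  moves=[
    [[0,0,-0.01,0,0,0],[0,0,-0.02,0,0,0],[0,0,-0.03,0,0,0],[0,0,-0.03,0,0,0]],
  ],
)

```text
time_s: 14.33
eef_pos: [0.4732, -0.1365, 0.0834]
tool_rot: [[-0.366, 0.931, 0.0], [0.931, 0.366, -0.0], [-0.0, 0.0, -1.0]]
ft_force: [-0.2, -0.1, -1.7]
finger_gap: 0.678
grip_force: 38.2
```

Call:
arm_command(
  moves=[
    [[0,0,-0.01,0,0,0],[0,0,-0.02,0,0,0],[0,0,-0.03,0,0,0],[0,0,-0.03,0,0,0]],
  ],
)

```text
time_s: 14.67
eef_pos: [0.4731, -0.1364, 0.0802]
tool_rot: [[-0.366, 0.931, 0.0], [0.931, 0.366, 0.0], [0.0, 0.0, -1.0]]
ft_force: [0.9, -0.1, -2.5]
finger_gap: 0.68
grip_force: 38.1
```

Call:
arm_command(
  moves=[
    [[0,0,-0.01,0,0,0],[0,0,-0.015,0,0,0],[0,0,-0.015,0,0,0]],
  ],
)

```text
time_s: 14.92
eef_pos: [0.4733, -0.1365, 0.0801]
tool_rot: [[-0.366, 0.931, -0.0], [0.931, 0.366, -0.0], [0.0, -0.0, -1.0]]
ft_force: [-4.5, 2.7, 8.8]
finger_gap: 0.681
grip_force: 39.0
```

The box touched the floor at the predicted height. Releasing.

Call:
arm_command(
  moves=[
    [[0,0,0,0,0,0],[0,0,0,0,0,0],[0,0,0,0,0,0],[0,0,0,0,0,0],[0,0,0,0,0,0]],
  ],
  claw=0.1,
)

```text
time_s: 15.33
eef_pos: [0.4731, -0.1364, 0.0787]
tool_rot: [[-0.365, 0.931, 0.0], [0.931, 0.365, 0.0], [-0.0, 0.0, -1.0]]
ft_force: [-0.2, -0.1, -0.3]
finger_gap: 0.898
grip_force: 0.0
```

Call:
arm_command(
  moves=[
    [[0,0,0.15,0,0,0],[0,0,0.35,0,0,0],[0,0,0.6,0,0,0],[0,0,0.9,0,0,0],[0,0,1,0,0,0]],
  ],
)

```text
time_s: 15.75
eef_pos: [0.4751, -0.1375, 0.1831]
tool_rot: [[-0.366, 0.931, 0.006], [0.931, 0.366, -0.003], [-0.005, 0.004, -1.0]]
ft_force: [0.3, -0.0, 0.5]
finger_gap: 0.904
grip_force: 0.0
```

Call:
arm_command(
  moves=[
    [[-0.2,0.4,0.3,0,0,0],[-0.3,0.7,0.3,0,0,0],[-0.4,1,0.3,0,0,0],[-0.4,1,0.3,0,0,0]],
  ],
)

```text
time_s: 16.08
eef_pos: [0.4316, -0.0323, 0.2086]
tool_rot: [[-0.369, 0.929, -0.0], [0.929, 0.369, 0.002], [0.002, 0.0, -1.0]]
ft_force: [0.3, -0.4, -1.2]
finger_gap: 0.9
grip_force: 0.0
```

Call:
arm_command(
  moves=[
    [[-0.2,0.4,0,0,0,0],[-0.3,0.7,0,0,0,0],[-0.4,1,0,0,0,0],[-0.4,1,0,0,0,0]],
  ],
)

```text
time_s: 16.42
eef_pos: [0.3912, 0.0672, 0.2079]
tool_rot: [[-0.37, 0.929, -0.002], [0.929, 0.37, 0.002], [0.003, -0.001, -1.0]]
ft_force: [-0.0, -1.0, -0.3]
finger_gap: 0.896
grip_force: 0.0
```

Run:
```python
from h import *
print(sense()['eef_pos'],sense()['time_s'])
o=[]
for n in('scene','top'):
    c=read_camera(n);y,x=(150,215) if n=='scene' else (170,310)
    o.append(cv2.resize(c['img'][y:y+160,x:x+160],(400,400),interpolation=cv2.INTER_CUBIC))
cv2.imwrite('pics/c3.png',np.hstack(o))
```

```text
[0.39122906 0.06722979 0.20789844] 16.4167
```

View pics/c3.png

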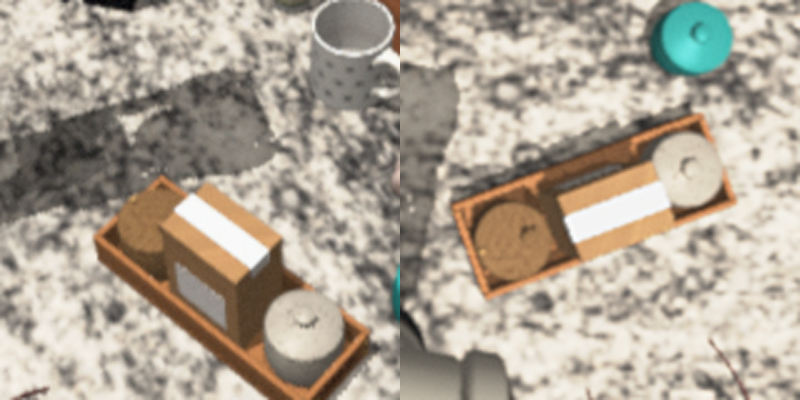

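Both views show all three pieces upright in the crate: the salt box at the left end, the tea box in the middle and the pot at the right end. The arm is clear, so I'm handing in.

```bash
python3 -c "from bench import hand_in;print(hand_in())"
```

```text
the job is handed in; nothing more can be done
None
```

The job is handed in: the round box, the speckled pot and the tea box all stand upright in the crate at about 16.4 s of the 58 s allowed, with the arm clear; no verdict came back.

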